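# Show the root of a test weld to the inspection camera

### The job

Swing the welding fixture's hold-down arm about a quarter turn aside, lift the welded flat coupon out of the fixture, and show its underside (the root of the weld) to the inspection camera: centred 150 mm in front of the lens, the underside square to the lens, the seam level across the view. Finish while still holding it there in the gripper, steady and touching nothing else; do not knock the camera out of its setting, and leave everything else lying on the bench where it is.

Things in the scene. Friction and masses are not known exactly. Their poses are not given: they have to be found in the camera images.
- fixture: Welding fixture fixed to the bench, left or right of the robot; base plate 215 x 100 x 10 mm (x from -85 to 130). Origin on the bench under the centre of the coupon; x along the coupon to the pivot post, z up. Four blocks carry the coupon 36 mm up; end stops and side lips (x = +-42 to 58) rise 6 mm past its underside, 2 mm clear. Nothing beside its middle 80 mm: grip there, over the 50 mm width.
- holddown (a joint): Angle of the hold-down arm about its post (100 mm from the fixture's origin along +x). 0: arm lies over the coupon, pointing to the fixture's -x; grows counter-clockwise seen from above (end moves to the fixture's -y), stop at 1.75 rad. Starts at 0 to 0.25; light friction (1.2 N at the handle), stays where left. Arm 22 mm wide, underside 48, top 58 mm above the bench.
- swing_handle (a point): Point on the axis of the upright round black handle (16 mm thick, from 58 to 100 mm above the bench) at the free end of the hold-down arm; 82 mm above the bench, 100 mm from the pivot axis.
- swing_pivot (a point): Point on the pivot axis of the hold-down arm, 82 mm above the bench.
- coupon: Flat welded coupon in the fixture: bright steel, 120 x 50 x 8 mm, 0.26 to 0.48 kg, butt weld along its middle: wide cap bead (2 mm high) on top, narrow root bead (1.6 mm) below. Origin at the centre of its underside, 36 mm above the bench at the start; x along the seam (and the fixture's x), y across, z from underside to top.
- camera: Lens of the inspection camera: black tube 40 mm across before a grey block 56 mm wide. Origin at the centre of the lens front; z the viewing direction out of the lens (up and towards the robot, 27 to 43 degrees off vertical), y level across the view. Lens 105 to 175 mm above the bench; height and tilt differ each time. Post behind it up to 202 mm. Clamped, but a hard knock shifts it.
- stand: Fixed aluminium base of the camera, 265 x 120 x 12 mm; origin on the bench roughly under the place where the coupon is shown; x runs towards the camera, from -50 to +215 mm.
- lens_cap: Black lens cap on the camera's base, 40 mm across, 10 mm high; origin at its underside. Leave alone.
- t_coupon: T-shaped welded coupon on the bench, 100 x 50 mm, 46 mm high; origin at its underside. Leave alone.
- blank: Plain steel strip on the bench, 120 x 25 x 8 mm; origin at its underside. Leave alone.
- pipe: Short pipe standing on the bench, 34 mm across, 40 mm high; origin at its underside. Leave alone.
- hammer: Hammer lying on the bench at the right; origin at its underside. Leave alone.
- wirebrush: Brush lying on the bench at the right; origin at its underside. Leave alone.
- magnet_square: Grey magnetic welding square, L-shaped, 90 mm, 22 mm high, on the bench at the right; origin at its underside. Leave alone.
Things that resemble listed ones, but are neither listed nor needed, are in the scene too. Leave any green or red look-alike of the fixture alone. What is shaped like the coupon but orange is not meant.

How it is judged (in metres and radians):
On the way, in this order (a step that is already met when the one before it is completed fails the run):
1. the hold-down arm is swung clear of the coupon (value of joint holddown above 1.2 rad), for 0.1 s.
2. the coupon is lifted out of the fixture in the gripper (height (world z) of coupon above 0.09 m and contact force between coupon and the fingers above 1 N and value of joint holddown above 1.2 rad), for 0.1 s.
At the end, for the whole second after the job is handed in: Arm still swung past 1.2 rad; coupon held at rest by the fingers alone, underside centre within 18 mm of the lens axis (each way) and 130 to 170 mm before the lens, underside facing the lens within 0.2 rad, seam level across the view within 0.2 rad (value of joint holddown above 1.2 rad and contact force between coupon and the fingers above 1 N and height (world z) of coupon above 0.15 m and x of coupon in the frame of camera between -0.018 and 0.018 m and y of coupon in the frame of camera between -0.018 and 0.018 m and z of coupon in the frame of camera between 0.13 and 0.17 m and angle between the z axis of coupon and the z axis of camera, either way round below 0.2 rad and angle between the x axis of coupon and the y axis of camera, either way round below 0.2 rad and angle between coupon's own z axis and vertical below 1.2 rad and linear speed of coupon below 0.02 m/s and angular speed of coupon below 0.1 rad/s and contact force between coupon and fixture below 0.1 N and contact force between coupon and stand below 0.1 N); the arm keeps its last pose, push and grip.
It fails at once if the camera is knocked out of its setting (10 mm) (distance of camera from where it was at the start of the episode above 0.01 m).
It fails at once if a thing lying on the bench is shoved more than 30 mm (distance of any of lens_cap, t_coupon, blank, pipe, hammer, wirebrush, magnet_square from where it was at the start of the episode above 0.03 m).
It also fails if it takes over 56 s, if anything falls off the work surface, if the arm or the gripper's body presses on something with over 40 N, if the wrist force passes 120 N, or if a joint passes its speed limit or range.

### The arm

A 7-joint arm with a two-finger parallel gripper is mounted at the origin on the work surface. World frame = base frame: x ahead of the robot, y to its left, z up, the work surface at z = 0. Lengths are in m, angles in degrees, forces in N, time in s.
With the tool pointing down it reaches from about 0.425 to 0.875 m from the base axis. Payload 4.7 kg.
Tool frame: the origin (TCP) lies midway between the tips of the shut fingers; the grasp point (between the pads) lies 19 mm behind it; z points along the fingers, y is the line along which they close (so a half turn about z gives the same grasp; the last joint's range is limited). The gripper opens to 87 mm and grips with 3 to 60 N. Pads are 19 mm wide; open, the fingers measure 117 mm over their backs; the gripper's body (75 mm by 190 mm) begins 51 mm behind the grasp point.
Start: joints at [-64.452, 18.392, -4.016, 83.108, 1.295, 78.541, -3.26], TCP at [0.272, 0.59, 0.184] pointing down, gripper open.
Joint ranges: [-163.93, 163.93], [-17.29, 119.83], [-79.2, 71.16], [3.27, 140.29], [-89.18, 269.18], [5.43, 117.66], [-154.24, 154.24]. Speed limits (degrees/s): [147.25, 147.25, 180, 180, 180, 180, 180].

### API

Orientations are given as [roll, pitch, yaw] about the fixed x, y, z axes, in that order (R = Rz(yaw) Ry(pitch) Rx(roll)).
In Python, from cell import env, viewer, boxes_of, masks_of gives the robot as it stands. The module is installed in compiled form; this text tells all that it offers.
- The arm moves only by the tool apply_moves, never from a script. Its argument "moves" is a list of rows, each a list of 7 numbers: the shift along the tool's x, y, z scaled (see below), then the turn, a rotation vector about the tool's x, y, z scaled (see below), then the opening, from 0 (shut) to 1 (fully open). A call has 1 to 20 rows; each row is the pose to reach, as a shift and turn from the pose commanded when the call began, along the tool's axes at that moment; what a row does not reach only later rows make up. The controller multiplies each number of a shift by 0.2 m and each number of a turn by 1.5 rad. A row lasts 1/10 s, in which the tool goes at most 50 mm and 8.59 degrees, less where a joint would pass 70% of its speed; a pose out of reach is approached as far as the arm can. A call with a number of a shift or a turn outside -1 to 1 is refused whole. A call with a gripper value outside its range is refused whole. The fingers move at their own pace and stop on an object; "grip_force" is the grip in N (left out, the last holds). Time passes only in rows, so rows that repeat a pose let the fingers close. It gives the time, the measured TCP pose, the force, the opening and the grip force at its end, in the units of the state.
- env.get_obs(): the state, without advancing time (a new reading comes with each control period).
- viewer.read_camera(name): name is "scene" or "top"; returns the picture (400x640x3 uint8, red, green, blue); there is no depth.
- viewer.get_calibration(name): a dict with "fov_y" (degrees; the focal length in pixels is half the picture's height over the tangent of half this angle, whatever the lens; pixels are square), "cx", "cy" (the principal point, pixels), "position" and "orientation" of the camera in the world. Camera axes: x right, y up, looking along -z (the intrinsics and any distortion apply to the point x, -y, -z); pixel columns grow to the right and rows downward; lengths in m; the calibration is good to about 2 mm. A picture is of the moment at which its call begins. get_calibration takes no time and is no camera call.
- env.sign_off(): hands the job in; it is judged then, once.
Trained networks look in the newest picture that a camera, given by its name, has taken for a name from the list of things; names that differ only in an ending like _2 or _b are one class to them, and where a whole thing is asked for, a point or a joint stands for the part that bears it (a point fixed in the world has none). Each returns a list of dicts, best first, with "conf" (0 to 1); they miss things now and then, are a little off and sometimes report something else, mostly with a low value. They report only what shows in the picture. A call takes as long as a camera call. They do not tell look-alikes from the thing itself.
- boxes_of(camera, target): "location" ([column, row] in pixels, amid what is visible of it).
- masks_of(camera, target): "pixels" (400x640 bool, what is visible of it) and "location" ([column, row] in pixels, amid what is visible of it).
The state is a dict: "time_s": time; "qpos": joint angles; "joint_velocities": joint speeds; "effort": joint torques, N m; "tool_pos": TCP position; "tool_rot": TCP orientation; "force": force on the tool from outside, world axes, zero at the start; "wrist_torque": the same for the moment, N m; "grip_width": finger opening in m; "grasp_force": force on a finger pad.
Only numpy, scipy, OpenCV 4.12 (cv2) and the standard library are available. Lean on these libraries where they do the work, as an engineer would, in place of code of your own. Each camera call takes 0.05 s, during which the arm holds its last target. There are 200 camera calls.

## Working session

There is one attempt and no reset: what is moved stays moved. The work goes in short steps, Python scripts to look and compute and a tool call to move; the robot and the scene stay as the last step left them, time stands still between calls to the robot, and variables do not carry over. Pictures are saved under pics/ and viewed, at most 10 in all, crops included, and the job is handed in when it is done.

Besides the shell and the picture viewer there is one more tool, called after ">>>" as name([rows], argument=value, ...), one row to a line, values as JSON. apply_moves: Moves the arm, as the interface text tells. Shifts and turns lie within -1 to 1; 1 stands for 0.2 m of shift or 1.5 rad of turn. Its arguments: {"type":"object","properties":{"moves":{"type":"array","items":{"type":"array","items":{"type":"number","minimum":-1,"maximum":1}}},"grip_force":{"type":"number"}},"required":["moves"]}

```bash
mkdir -p pics; ls
python3 - <<'E'
from cell import env, viewer, boxes_of, masks_of
import cv2
print(env.get_obs())
for n in("scene","top"):
    im=viewer.read_camera(n); cv2.imwrite(f"pics/{n}0.png",im[:,:,::-1]); print(n,viewer.get_calibration(n))
    for t in("fixture","holddown","swing_handle","swing_pivot","coupon","camera","stand","lens_cap","t_coupon","blank","pipe"):
        print(t,[(round(d["conf"],2),[round(float(v),1) for v in d["location"]]) for d in boxes_of(n,t)])
E
```

```text
pics
{'time_s': 0.0, 'qpos': array([-64.45287063,  18.43838121,  -4.0155451 ,  83.17483701,
         1.29569006,  78.5395726 ,  -3.25805592]), 'joint_velocities': array([ 0.05371528,  0.04621106, -0.01377319,  0.00011897, -0.03100347,
       -0.01735643, -0.00811626]), 'effort': array([ 1.09165820e-03, -4.91306126e+01, -4.03330754e-01, -3.12517869e+01,
       -6.40367414e-02,  4.38136433e-02,  1.66299019e-04]), 'tool_pos': array([0.27181311, 0.58975756, 0.18266983]), 'tool_rot': array([-1.79892489e+02,  6.36740769e-03,  1.55264719e+02]), 'force': array([-0.04329523, -0.01614906, -0.01473845]), 'wrist_torque': array([ 0.01137825, -0.05511399,  0.00679547]), 'grasp_force': 0.0, 'grip_width': 0.0872985490700252}
scene {'fov_y': 43.699144385797354, 'cx': 320.67942089468625, 'cy': 203.8547869161329, 'position': array([ 1.231034  , -0.10122049,  1.31173021]), 'orientation': array([32.19566413,  0.51453496, 82.78465159])}
fixture [(0.95, [409.3, 226.3]), (0.95, [253.5, 175.3]), (0.9, [381.5, 168.2]), (0.61, [493.4, 244.3])]
holddown [(0.9, [262.2, 165.3]), (0.65, [396.5, 156.9]), (0.55, [41
[... 741 characters left out ...]
66.4]), (0.76, [240.9, 196.1]), (0.76, [249.1, 262.0]), (0.33, [176.3, 169.6])]
holddown [(0.79, [361.9, 265.1]), (0.69, [232.2, 195.4]), (0.66, [236.0, 259.0])]
swing_handle [(0.82, [361.8, 265.5]), (0.68, [237.1, 254.8]), (0.58, [229.6, 194.2])]
swing_pivot [(0.78, [234.0, 257.2]), (0.55, [233.5, 192.7]), (0.48, [360.9, 262.4]), (0.32, [252.4, 203.7])]
coupon [(0.83, [253.0, 199.5]), (0.61, [239.4, 148.0])]
camera [(0.48, [372.8, 173.3])]
stand [(0.76, [368.4, 183.2]), (0.75, [233.3, 193.5])]
lens_cap [(0.58, [371.2, 207.9]), (0.39, [235.9, 196.4])]
t_coupon [(0.82, [174.7, 168.3]), (0.58, [371.6, 206.4])]
blank [(0.74, [174.9, 221.0]), (0.52, [252.4, 202.5])]
pipe [(0.55, [302.3, 224.4])]
```

Run:
```python
import cv2
a=cv2.imread("pics/scene0.png"); cv2.imwrite("pics/scene0c.png",cv2.resize(a[120:330,200:480],None,fx=2.8,fy=2.8,interpolation=2))
a=cv2.imread("pics/top0.png"); cv2.imwrite("pics/top0c.png",cv2.resize(a[110:310,150:410],None,fx=3,fy=3,interpolation=2))
```

```text
(no output)
```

View pics/scene0c.png

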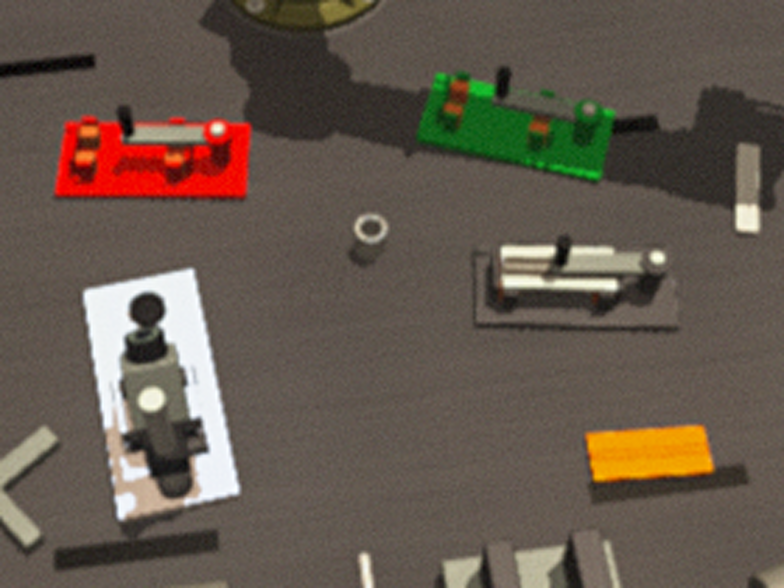

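View pics/top0c.png

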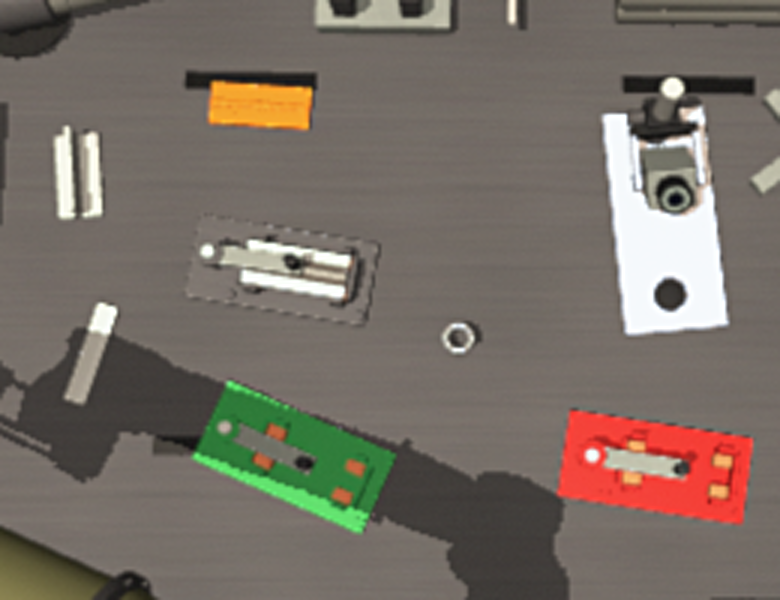

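Scene crop: the real fixture is the grey one, at about (410,225) in scene and (244,200) in top. The red and green ones are look-alikes, and the orange plate is the decoy. The inspection camera is at scene (252,240), top (372,172).

```bash
cat > h.py <<'E'
import numpy as np, cv2
from scipy.spatial.transform import Rotation as R
from scipy.optimize import least_squares
from cell import env, viewer, boxes_of, masks_of
CAL={n:viewer.get_calibration(n) for n in("scene","top")}
def proj(n,P):
    c=CAL[n]; f=200/np.tan(np.radians(c["fov_y"]/2))
    q=(np.atleast_2d(P)-c["position"])@R.from_euler("xyz",c["orientation"],degrees=True).as_matrix()
    return np.c_[c["cx"]+f*q[:,0]/-q[:,2], c["cy"]-f*q[:,1]/-q[:,2]]
def back(n,uv,z):
    c=CAL[n]; f=200/np.tan(np.radians(c["fov_y"]/2))
    d=R.from_euler("xyz",c["orientation"],degrees=True).apply([(uv[0]-c["cx"])/f,-(uv[1]-c["cy"])/f,-1])
    return c["position"]+d*(z-c["position"][2])/d[2]
def tri(us,ut):
    r=least_squares(lambda p:np.r_[proj("scene",p)[0]-us,proj("top",p)[0]-ut],[.5,0,.1]); return r.x,r.fun
E
python3 - <<'E'
from h import *
T=lambda u,v:np.array([150+u/3,110+v/3]); S=lambda u,v:np.array([200+u/2.8,120+v/2.8])
pts=[("top",T(203,214),(130,-50,10)),("top",T(380,242),(-85,-50,10)),("top",T(365,325),(-85,50,10)),("top",T(187,296),(130,50,10)),
("scene",S(474,326),(-85,-50,10)),("scene",S(678,328),(130,-50,10)),("top",T(245,240),(60,-25,44)),("top",T(357,256),(-60,-25,44)),("top",T(348,299),(-60,25,44)),("top",T(240,290),(60,25,44))]
def M(p,s,q): 
    c,sn=np.cos(p[2]),np.sin(p[2]); q=np.array(q)/1000; return np.array([p[0]+s*0+c*q[0]-sn*q[1],p[1]+sn*q[0]+c*q[1],q[2]])
best=None
for y0 in(0,1.57,3.14,-1.57):
    r=least_squares(lambda p:np.concatenate([proj(n,M(p,1,q))[0]-u for n,u,q in pts]),[.5,.2,y0])
    if best is None or r.cost<best.cost: best=r
print(best.x,np.degrees(best.x[2]),best.fun.round(1))
p=best.x; print("pivot",proj("top",M(p,1,(100,0,82))),proj("scene",M(p,1,(100,0,82))))
h=back("top",T(292,261),.1);hs=back("scene",S(564,240),.1); pv=M(p,1,(100,0,100)); print("handle",h,hs,np.hypot(*(h-pv)[:2]),"pivot",pv,"ang",[np.degrees(np.arctan2(*(pv-q)[1::-1])-p[2]) for q in(h,hs)])
print("lens",tri(S(146,342),T(676,194)))
for n,us in(("top",[T(604,115),T(705,108),T(728,325),T(626,334)]),("scene",[S(84,290),S(192,268),S(238,492),S(119,520)])): print([back(n,u,.012).round(3) for u in us])
for n,b in(("scene",(225,210,290,305)),("top",(345,130,400,195))):
    im=viewer.read_camera(n)[b[1]:b[3],b[0]:b[2],::-1]; k=6 if n=="scene" else 9
    cv2.imwrite(f"pics/{n}_cam.png",cv2.resize(im,None,fx=k,fy=k,interpolation=2))
a,b=cv2.imread("pics/scene_cam.png"),cv2.imread("pics/top_cam.png"); H=max(len(a),len(b))
pad=lambda x:cv2.copyMakeBorder(x,0,H-len(x),0,0,0); c=np.hstack([pad(a),pad(b)[:,:400]]); print(c.shape); cv2.imwrite("pics/both_cam.png",c)
E
```

```text
[0.50341852 0.20799239 1.43020947] 81.94496668535655 [-0.9  0.2 -0.3 -0.3  0.1 -0.3 -0.6  0.4 -1.  -2.1 -1.1 -2.2  1.7 -0.4
 -1.6 -0.6 -1.  -0.9  0.9 -3. ]
pivot [[218.65521668 193.11675355]] [[433.52224737 207.72633192]]
handle [0.50216519 0.20654556 0.1       ] [0.50926774 0.21192535 0.1       ] 0.1016134862102999 pivot [0.51743094 0.30700578 0.1       ] ang [np.float64(-0.5854253164614788), np.float64(3.1478986454754474)]
lens (array([ 0.57969896, -0.21906668,  0.11607996]), array([-0.93118114,  0.03180446, -1.16077803, -0.0175544 ]))
[array([ 0.697, -0.15 ,  0.012]), array([ 0.707, -0.271,  0.012]), array([ 0.445, -0.295,  0.012]), array([ 0.433, -0.175,  0.012])]
[array([ 0.451, -0.289,  0.012]), array([ 0.439, -0.172,  0.012]), array([ 0.702, -0.145,  0.012]), array([ 0.716, -0.263,  0.012])]
(585, 790, 3)
```

View pics/both_cam.png

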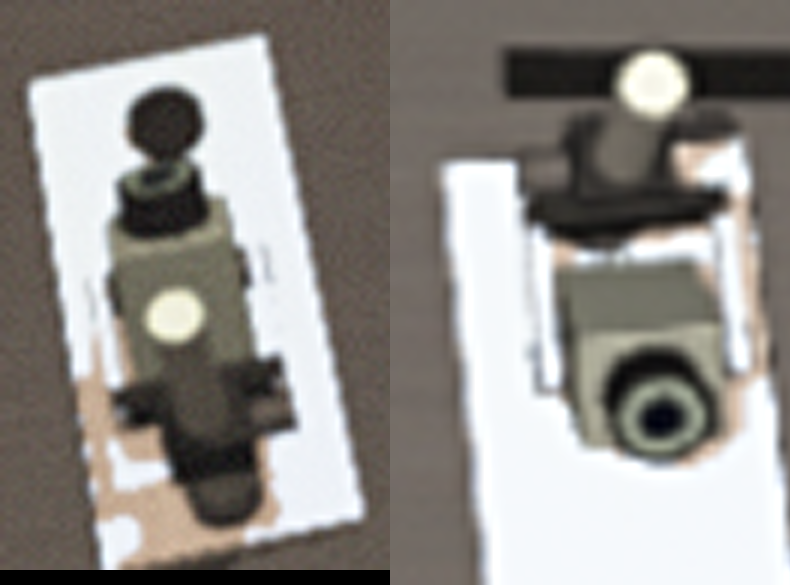

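The two crops show the lens front at scene about (251.5,240) and top (374.6,176). The tube and block sit behind it. I'll average a few frames and overlay candidate tilts.

Run:
```python
from h import *
B={"scene":(238,232,268,262),"top":(358,158,388,188)}; k=13
avg={n:np.mean([viewer.read_camera(n).astype(float) for _ in range(6)],0) for n in B}; np.savez("avg.npz",**avg)
yaw=np.radians(5.5)
us=np.array([(160+.5)/6-.5+225,(181+.5)/6-.5+210]); ut=np.array([(663-390+.5)/9-.5+345,(416+.5)/9-.5+130])
L,e=tri(us,ut); print(us,ut,L,e)
rows=[]
for n,u0 in(("scene",us),("top",ut)):
    b=B[n]; pan=[]
    for t in(None,28,35,42):
        im=np.clip(avg[n][b[1]:b[3],b[0]:b[2],::-1]*1.5,0,255).astype(np.uint8); im=cv2.resize(im,None,fx=k/2,fy=k/2,interpolation=cv2.INTER_CUBIC)
        if t:
            z=np.array([-np.sin(np.radians(t))*np.cos(yaw),-np.sin(np.radians(t))*np.sin(yaw),np.cos(np.radians(t))]); y=np.array([-np.sin(yaw),np.cos(yaw),0]); x=np.cross(y,z)
            a=np.linspace(0,6.3,60)[:,None]
            for r,d,c in((.02,0,(0,0,255)),(.02,-.03,(0,255,255))):
                uv=proj(n,L+r*(np.cos(a)*x+np.sin(a)*y)+d*z)+(u0-proj(n,L)[0])-np.array(b[:2])
                cv2.polylines(im,[np.int32(((uv+.5)*k/2)*16)],False,c,1,cv2.LINE_AA,4)
        pan.append(im)
    rows.append(np.hstack(pan))
cv2.imwrite("pics/tilt.png",np.vstack(rows)); print(np.vstack(rows).shape)
```

```text
[251.25 239.75] [374.88888889 175.77777778] [ 0.57487638 -0.2191885   0.12097104] [-0.40544103  0.01381773 -0.50435997 -0.00747216]
(390, 780, 3)
```

View pics/tilt.png

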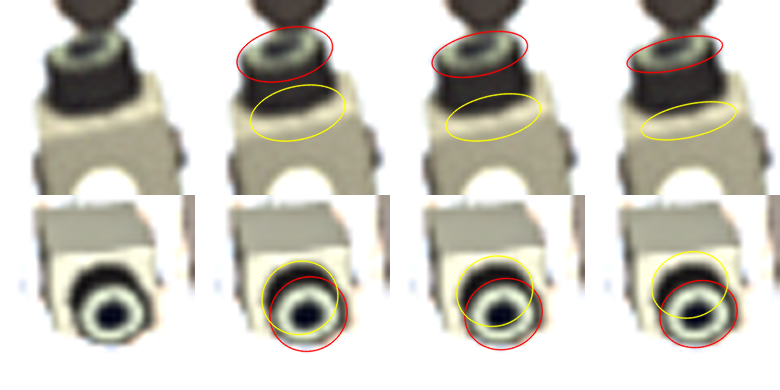

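Run:
```python
from h import *
A=np.load("avg.npz"); B={"scene":(238,232,268,262),"top":(358,158,388,188)}; k=16; con={}
seed={"scene":((86)/6.5-.5,(51)/6.5-.5),"top":((112)/6.5-.5,(120)/6.5-.5)}
for n,b in B.items():
    g=A[n][b[1]:b[3],b[0]:b[2]].mean(2).astype(np.float32); g=cv2.resize(g,None,fx=k,fy=k,interpolation=cv2.INTER_CUBIC)
    for th in(70,80,90,100):
        cs,_=cv2.findContours((g>th).astype(np.uint8),cv2.RETR_EXTERNAL,cv2.CHAIN_APPROX_NONE)
        s=np.array(seed[n])*k+k/2
        cs=[c for c in cs if cv2.pointPolygonTest(cv2.convexHull(c),tuple(map(float,s)),False)>0]
        for c in cs:
            h=cv2.convexHull(c); el=cv2.fitEllipse(c); print(n,th,np.round((np.array(el[0])+.5)/k-.5+b[:2],2),np.round(np.array(el[1])/k,2),round(el[2],1),len(c))
```

```text
scene 70 [252.76 247.39] [33.22 35.02] 97.7 2917
scene 80 [252.74 247.27] [33.42 34.8 ] 104.1 2866
scene 90 [252.75 247.2 ] [33.42 34.7 ] 109.8 2863
scene 100 [252.89 246.94] [32.72 34.98] 108.9 3022
top 70 [372.48 172.5 ] [35.35 35.46] 174.6 1924
top 80 [372.48 172.51] [35.33 35.47] 174.3 1925
top 90 [372.47 172.51] [35.32 35.47] 173.8 1924
top 100 [372.6  172.38] [35.33 35.72] 26.8 2096
```

```bash
cat > fit.py <<'E'
from h import *
A=np.load("avg.npz"); B={"scene":(240,233,264,256),"top":(364,164,386,186)}; s=6
L0=np.array([.575,-.219,.121])
def axes(t,yaw):
    z=np.array([-np.sin(t)*np.cos(yaw),-np.sin(t)*np.sin(yaw),np.cos(t)]); y=np.array([-np.sin(yaw),np.cos(yaw),0]); return np.cross(y,z),y,z
a=np.linspace(0,2*np.pi,72,endpoint=False)[:,None]
def layers(n,p):
    t,yaw,l,ro,ri,dp=p[:6]; sh=p[6:8] if n=="scene" else p[8:10]; x,y,z=axes(t,yaw); b=B[n]
    c=lambda r,d:((proj(n,L0+r*(np.cos(a)*x+np.sin(a)*y)+d*z)+sh-b[:2]+.5)*s)
    W=(b[2]-b[0])*s,(b[3]-b[1])*s
    def m(pts):
        i=np.zeros(W[::-1],np.uint8); cv2.fillPoly(i,[np.int32(cv2.convexHull(pts.astype(np.float32))*16)],255,cv2.LINE_AA,4)
        i=cv2.GaussianBlur(i.astype(np.float32)/255,(0,0),.6*s); return cv2.resize(i,(W[0]//s,W[1]//s),interpolation=cv2.INTER_AREA)
    return m(np.vstack([c(.02,0),c(.02,-l)])),m(c(ro,0)),m(c(ri,dp))
def res(p,full=False):
    out=[]
    for n,b in B.items():
        g=np.minimum(A[n][b[1]:b[3],b[0]:b[2]].mean(2),CL[n]); T,O,I=layers(n,p)
        rows=np.arange(b[1],b[3])[:,None]*np.ones(b[2]-b[0]); w=((T>.02)|(cv2.dilate(T,np.ones((5,5)))>.3)).astype(float)
        if n=="scene": w*=rows>=235.5
        X=np.stack([np.ones_like(T),T,O,I],-1); W=w.ravel()[:,None]
        co=np.linalg.lstsq(X.reshape(-1,4)*W,g.ravel()*W[:,0],rcond=None)[0]
        r=((X@co-g)*w); out.append(r.ravel()/np.sqrt(w.sum()))
        if full: print(n,co.round(),np.sqrt((r**2).sum()/w.sum()).round(2))
    return np.concatenate(out)
CL={"scene":110,"top":110}
if __name__=="__main__":
    for n,b in B.items(): print(n,A[n][b[1]:b[3],b[0]:b[2]].mean(2).astype(int)[::2,::2])
    from scipy.optimize import minimize
    for t0 in(28,33,38,42):
        best=minimize(lambda p:(res(p)**2).sum(),[np.radians(t0),.096,.022,.017,.008,-.003,0,0,0,0],method="Nelder-Mead",
          options=dict(maxiter=2500,initial_simplex=np.array([[np.radians(t0),.096,.022,.017,.008,-.003,0,0,0,0]]*11)+np.vstack([np.zeros(10),np.diag([.1,.05,.008,.002,.002,.004,1,1,1,1])])))
        p=best.x; print(t0,best.fun,np.degrees(p[:2]).round(1),p[2:6].round(4),p[6:].round(2)); res(p,True)
        print("L",tri(proj("scene",L0)[0]+p[6:8],proj("top",L0)[0]+p[8:10]))
E
python3 fit.py
```

```text
scene [[242 241 244 153  34  41  44  42  33 174 244 241]
 [241 241 243 239 156  38  35  35 145 245 242 241]
 [242 242 244 242 189  86  59  85 108 205 242 241]
 [242 242 216 128  71  30  46  88  70 127 245 241]
 [241 244 146  81  83  69  72  65  29  91 243 240]
 [241 245 181  25  35  37  30  30  29  31 131 174]
 [242 245 154  24  30  29  30  29  30  24 117 142]
 [242 212  87  23  27  25  27  27  34  73 134 130]
 [243 212 127  88  50  52  66  80 129 147 136 122]
 [242 222 131 140 146 134 131 124 115 111 108 104]
 [241 244 123 111 107 105 102 105 106 106 107 106]
 [242 213  96 101 103 102 105 104 107 105 104 106]]
top [[ 75 113 112 111 110 111 109 108 101 217 230]
 [ 67 114 115 115 114 118 137 159 168 179 193]
 [ 81 153 167 170 122  94 105 161 156 181 245]
 [114 156 158  51  17  16  14  67 161 128 247]
 [ 88 156 121  13  54 107 119  41 121 143 190]
 [145 145  90  42 149  84  84 150  49 168 229]
 [249 128 147  92  99  10  14 126  54 155 226]
 [252 136 151  66 144  58  99 141  78 170 249]
 [249 248 250 180  94  97  81 126 206 250 249]
 [248 249 249 251 253 250 251 250 251 249 248]
 [248 2
[... 432 characters left out ...]
-75.] 13.28
top [ 115.  -94.   87. -109.] 11.66
L (array([ 0.57308983, -0.21989705,  0.12286122]), array([-0.06185351,  0.00210228, -0.07688968, -0.00110957]))
38 314.1476954479861 [37.9  6.4] [0.0205 0.0183 0.0072 0.0002] [-0.46 -0.75  0.44  0.48]
scene [114. -82.  65. -76.] 13.19
top [ 115.  -92.   86. -104.] 11.84
L (array([ 0.57314938, -0.2201262 ,  0.12211722]), array([-0.04560488,  0.00154938, -0.05669205, -0.0008148 ]))
42 328.495474921874 [38.7  7. ] [0.0198 0.0183 0.0072 0.0005] [-0.37 -0.46  0.4   0.45]
scene [114. -82.  61. -68.] 13.71
top [ 115.  -93.   87. -105.] 11.85
L (array([ 0.57347644, -0.22007777,  0.12107701]), array([-0.05972787,  0.00203019, -0.07425654, -0.00107236]))
```

```bash
cat >> h.py <<'E'
def rows(p,rpy,cur=None):
    "normalised 6-vector from current pose to target (world)"
    o=env.get_obs(); P0,r0=cur if cur else (o["tool_pos"],o["tool_rot"])
    R0=R.from_euler("xyz",r0,degrees=True); d=R0.inv().apply(np.array(p)-P0)/.2
    w=(R0.inv()*R.from_euler("xyz",rpy,degrees=True)).as_rotvec()/1.5
    return np.r_[d,w].round(3)
E
python3 -c "
from h import *
print(rows([.39,.40,.2],[180,0,138.]),rows([.505,.209,.15],[180,0,122.]))"
```

```text
[-0.934 -0.618 -0.081  0.     0.     0.201] [-1.856 -1.244  0.169  0.     0.     0.387]
```

>>> apply_moves([
  [-0.25,-0.16,-0.08,0,0,0.1,1],
  [-0.5,-0.32,-0.08,0,0,0.2,0.7],
  [-0.7,-0.47,-0.08,0,0,0.3,0.6],
  [-0.934,-0.622,-0.08,0,0,0.387,0.6],
  [-0.934,-0.622,-0.08,0,0,0.387,0.6],
  [-0.934,-0.622,-0.08,0,0,0.387,0.6],
], grip_force=8)

```text
time_s: 2.5
tool_pos: [0.3935, 0.3944, 0.2004]
tool_rot: [179.9, 0.1, 121.5]
force: [-0.5, 0.5, -0.2]
grip_width: 0.056
grasp_force: 0.0
```

```bash
python3 -c "
from h import *
print(env.get_obs()['time_s'],rows([.505,.209,.15],[180,0,122.]))"
```

```text
2.5 [-1.081e+00 -1.000e-02  2.540e-01  1.000e-03  1.000e-03 -6.000e-03]
```

>>> apply_moves([
  [-0.25,0,0.05,0,0,0,0.6],
  [-0.5,0,0.1,0,0,0,0.6],
  [-0.75,0,0.15,0,0,0,0.6],
  [-1,-0.01,0.2,0,0,-0.006,0.6],
  [-1,-0.01,0.2,0,0,-0.006,0.6],
  [-1,-0.01,0.2,0,0,-0.006,0.6],
])

```text
time_s: 3.1
tool_pos: [0.4942, 0.2279, 0.1595]
tool_rot: [-180.0, -0.0, 122.4]
force: [0.0, -0.4, -0.2]
grip_width: 0.0522
grasp_force: 0.0
```

Run:
```python
from h import *
o=env.get_obs(); print(o['time_s'],o["tool_pos"])
out=[]
for n in("scene","top"):
    im=viewer.read_camera(n)[:,:,::-1].copy(); u=proj(n,o["tool_pos"])[0]; h=proj(n,[.505,.209,.1])[0]; print(n,u,h,[(round(d["conf"],2),d["location"]) for d in boxes_of(n,"swing_handle")])
    b=np.int32(h)-[45,45]; c=cv2.resize(im[b[1]:b[1]+90,b[0]:b[0]+90],None,fx=4.4,fy=4.4,interpolation=2)
    for q,col in((u,(0,0,255)),(h,(0,255,255))): cv2.drawMarker(c,tuple(np.int32((q-b+.5)*4.4).tolist()),col,0,12,1)
    out.append(c)
cv2.imwrite("pics/h1.png",np.hstack(out))
```

```text
3.1 [0.49423232 0.22787401 0.15952852]
scene [408.67291078 189.16405507] [400.10995903 204.57465373] [(0.65, [259.3, 168.6]), (0.63, [463.4, 184.3]), (0.6, [419.6, 213.9]), (0.56, [378.7, 153.6]), (0.52, [179.3, 258.5])]
top [238.17591366 196.47968232] [246.62830807 196.16096121] [(0.75, [362.6, 263.3]), (0.47, [223.8, 252.9])]
```

View pics/h1.png

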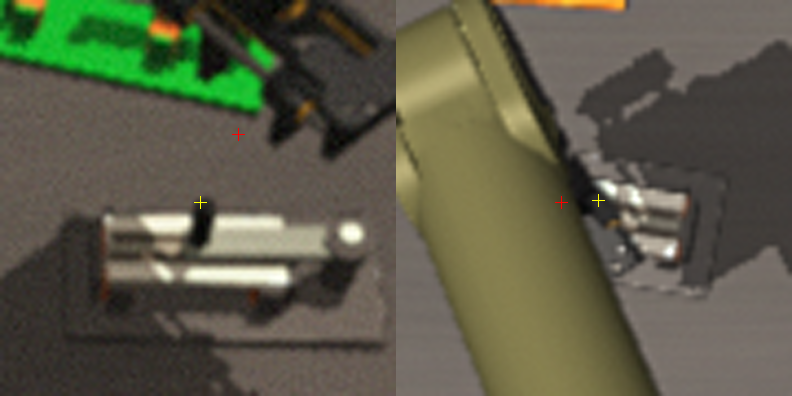

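Run:
```python
from h import *
o=env.get_obs(); print(o['time_s'],o["tool_pos"],o["joint_velocities"].round(1))
out=[]
for n in("scene","top"):
    im=viewer.read_camera(n)[:,:,::-1].copy(); u=proj(n,o["tool_pos"])[0]
    c=cv2.resize(im[130:280,330:480] if n=="scene" else im[120:270,150:300],None,fx=2.6,fy=2.6,interpolation=2)
    b=np.array([330,130] if n=="scene" else [150,120])
    for q,col in((u,(0,0,255)),): cv2.drawMarker(c,tuple(np.int32((q-b+.5)*2.6).tolist()),col,0,12,1)
    out.append(c)
cv2.imwrite("pics/h2.png",np.hstack(out))
```

```text
3.3 [0.493037   0.23111457 0.1600349 ] [ 0.1 -0.1  0.3  0.1  0.4 -0.   0.1]
```

View pics/h2.png

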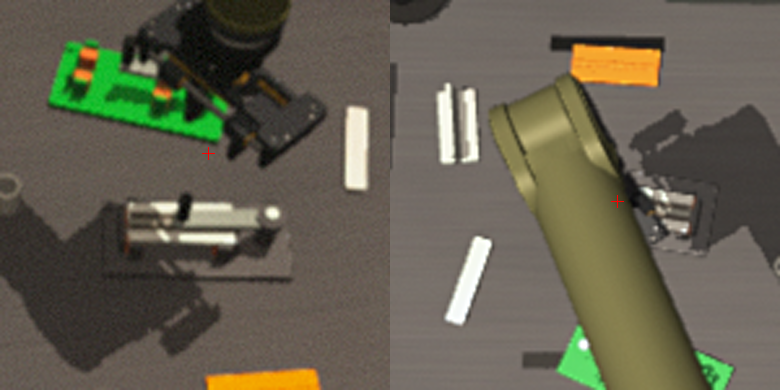

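Run:
```python
from h import *
o=env.get_obs(); T=o["tool_pos"]; Rm=R.from_euler("xyz",o["tool_rot"],degrees=True)
n="scene"; im=viewer.read_camera(n)[:,:,::-1].copy(); b=np.array([365,125]); k=6
c=cv2.resize(im[b[1]:b[1]+100,b[0]:b[0]+100],None,fx=k,fy=k,interpolation=2)
def box(lo,hi,col):
    P=np.array([[x,y,z] for z in(lo[2],hi[2]) for x,y in((lo[0],lo[1]),(hi[0],lo[1]),(hi[0],hi[1]),(lo[0],hi[1]))])/1000
    uv=np.int32((proj(n,T+Rm.apply(P))-b+.5)*k)
    for i in range(4):
        for p,q in((i,(i+1)%4),(4+i,4+(i+1)%4),(i,i+4)): cv2.line(c,tuple(uv[p].tolist()),tuple(uv[q].tolist()),col,1,cv2.LINE_AA)
w=o["grip_width"]*500
box((-10,w,-51),(10,w+15,0),(0,0,255)); box((-10,-w-15,-51),(10,-w,0),(0,255,255)); box((-37,-95,-90),(37,95,-70),(255,255,0))
cv2.imwrite("pics/h3.png",c); print(o["grip_width"])
```

```text
0.05248097536892494
```

View pics/h3.png

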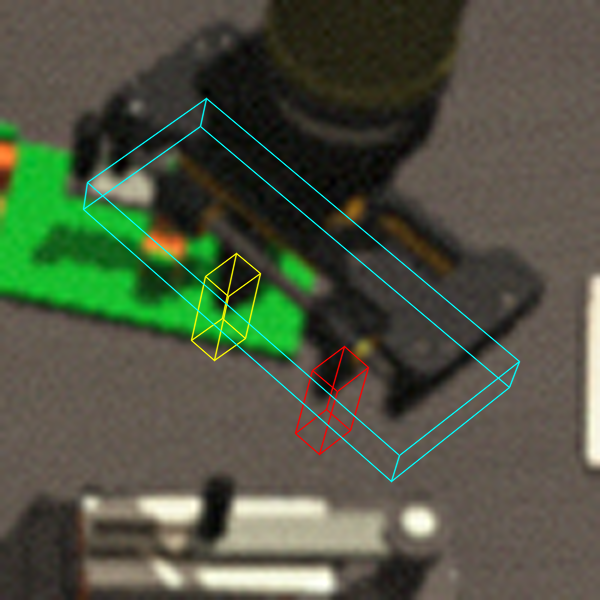

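Run:
```python
from h import *
im=cv2.imread("pics/scene0.png"); c=im[60:160,250:400]; c=cv2.resize(c,None,fx=5,fy=5,interpolation=2)
a=np.linspace(0,6.3,60)
for r,z,col in((.1,0,(0,0,255)),(.1,.05,(0,255,255)),(.08,0,(255,0,0))):
    uv=proj("scene",np.c_[r*np.cos(a),r*np.sin(a),z+0*a]); cv2.polylines(c,[np.int32((uv-[250,60]+.5)*5)],False,col,1,cv2.LINE_AA)
o=im; 
cv2.imwrite("pics/base.png",c); print(proj("scene",[[0,0,0],[0.272,.59,.184]]),proj("top",[[0,0,0],[.272,.59,.184]]))
```

```text
[[308.71238706 106.4858587 ]
 [511.60671197 110.79055781]] [[307.45096185 347.20393745]
 [118.93493514 264.26478721]]
```

View pics/base.png

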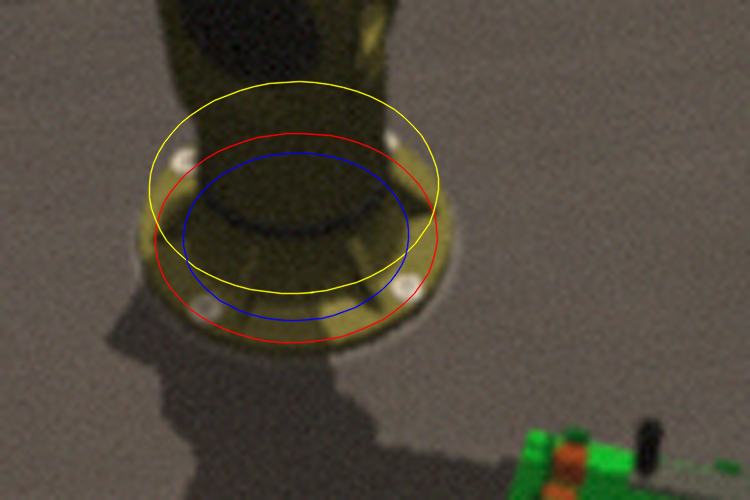

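The base circle fits the scene calibration, so the mapping is sound. I'll straddle the handle fully open and use the closing width as the check.

```bash
python3 -c "
from h import *
print(rows([.506,.2095,.16],[180,0,122.]),rows([.506,.2095,.070],[180,0,122.]))"
```

```text
[-0.12  -0.002 -0.     0.    -0.     0.008] [-0.12  -0.003  0.45   0.    -0.     0.008]
```

>>> apply_moves([
  [-0.12,0,0,0,0,0,1],
  [-0.12,0,0,0,0,0.008,1],
  [-0.12,0,0,0,0,0.008,1],
  [-0.12,0,0,0,0,0.008,1],
  [-0.12,0,0,0,0,0.008,1],
])

```text
time_s: 3.95
tool_pos: [0.5063, 0.2093, 0.1598]
tool_rot: [180.0, -0.0, 121.9]
force: [0.4, -0.1, -0.4]
grip_width: 0.0831
grasp_force: 0.0
```

```bash
python3 -c "
from h import *
print(rows([.506,.2095,.070],[180,0,122.]))"
```

```text
[ 0.002 -0.001  0.449  0.    -0.    -0.001]
```

>>> apply_moves([
  [0,0,0.12,0,0,0,1],
  [0,0,0.24,0,0,0,1],
  [0,0,0.36,0,0,0,1],
  [0,0,0.45,0,0,0,1],
  [0,0,0.45,0,0,0,1],
])

```text
time_s: 4.45
tool_pos: [0.5043, 0.2079, 0.0671]
tool_rot: [-179.7, -0.0, 121.9]
force: [0.9, -0.5, 0.3]
grip_width: 0.0871
grasp_force: 0.0
```

>>> apply_moves([
  [0,0,0,0,0,0,0],
  [0,0,0,0,0,0,0],
  [0,0,0,0,0,0,0],
  [0,0,0,0,0,0,0],
  [0,0,0,0,0,0,0],
  [0,0,0,0,0,0,0],
  [0,0,0,0,0,0,0],
  [0,0,0,0,0,0,0],
], grip_force=6)

```text
time_s: 5.25
tool_pos: [0.5068, 0.2083, 0.0698]
tool_rot: [-180.0, -0.0, 121.8]
force: [-0.6, 0.3, -0.6]
grip_width: 0.0313
grasp_force: 0.0
```

>>> apply_moves([
  [0,0,0,0,0,0,0],
  [0,0,0,0,0,0,0],
  [0,0,0,0,0,0,0],
  [0,0,0,0,0,0,0],
  [0,0,0,0,0,0,0],
])

```text
time_s: 5.75
tool_pos: [0.5069, 0.2083, 0.0698]
tool_rot: [180.0, 0.0, 121.8]
force: [-0.2, 0.6, 0.1]
grip_width: 0.0009
grasp_force: 0.0
```

Run:
```python
from h import *
o=env.get_obs(); T=o["tool_pos"]; n="scene"; im=viewer.read_camera(n)[:,:,::-1].copy(); b=np.array([360,160]); k=8
cv2.imwrite("pics/s2.png",im)
c=cv2.resize(im[b[1]:b[1]+75,b[0]:b[0]+100],None,fx=k,fy=k,interpolation=2); c=np.clip(c*1.6,0,255).astype(np.uint8)
cv2.drawMarker(c,tuple(np.int32((proj(n,T)[0]-b+.5)*k).tolist()),(0,0,255),0,14,1)
cv2.drawMarker(c,tuple(np.int32((proj(n,[T[0],T[1],.1])[0]-b+.5)*k).tolist()),(255,0,255),0,14,1)
cv2.imwrite("pics/s2c.png",c)
```

```text
(no output)
```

View pics/s2c.png

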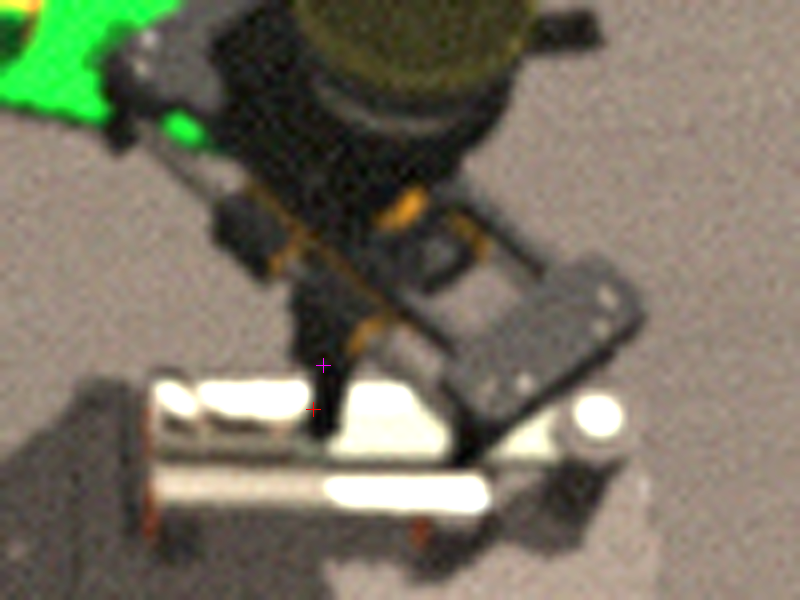

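>>> apply_moves([
  [-0.03,0.04,0,0,0,0,0],
  [-0.065,0.077,0,0,0,0,0],
  [-0.1,0.115,0,0,0,0,0],
  [-0.13,0.153,0,0,0,0,0],
  [-0.13,0.153,0,0,0,0,0],
])

```text
time_s: 6.3
tool_pos: [0.5484, 0.2015, 0.0697]
tool_rot: [180.0, 0.1, 121.7]
force: [-0.6, 0.1, 0.0]
grip_width: 0.0005
grasp_force: 0.0
```

Run:
```python
from h import *
im=viewer.read_camera("scene"); cv2.imwrite("pics/s3.png",im[:,:,::-1]); a=cv2.imread("pics/s2.png").mean(2); b=im.mean(2)
for g in(a,b): print(g[200:224:2,376:436:2].astype(int)); print()
```

```text
[[ 88  87  86  88  89  90  90  90  88  94  57  13  15  18  35  54  42  47
   29  51  70  82  78  64  61  61  59  60  61  80]
 [ 88  87  88  91  91  88  87  87  90  93  52  16  17  19  51  67  60  87
   73  28  45  65  60  65  67  66  64  65  64  58]
 [ 87  90  89  85  92  88  95  90  91  88  43  18   8  18  34  49  63  77
   96  76  42  64  61  63  60  58  64  64  57  31]
 [ 93  75  59  62  87  81  83  81  82  88  75  51   9  14  62  87  58  57
   73  78  60  64  64  60  56  64  66  50  23  54]
 [ 63  78 184 157 127 206 209 207 212 217 219 131  12  20 167 191 189 153
   65  53  39  57  82  59  78  84  38  29  69  90]
 [ 46  76 148 224 161 179 232 238 237 235 226 118  12  45 198 213 216 207
  121  60  41  45  75  63  61  25  59  84 156 219]
 [ 43  66  73  74  98  57  74  84 113 135 116  42  11  70 168 170 165 166
  164 115  42  18  37  42  36  98 137  92 172 244]
 [ 42  57  84  72  71  75  71  69  68  85  67  48  26 112 170 172 173 168
  168 165  67   8  19  31 136 168 122  81  89 138]
 [ 42  51  55  52  59  54  54  56  59  61  56  76  71 132 146 135 137 143
  139 141  47   2  35 104 
[... 1202 characters left out ...]
 20  29  30  32  33  28
   36  66 130 162 168 164 113  68  67  61  64  66]
 [ 38  54 131 148 149 143 144 142 141 141  83  12  22  23  31  74  58 128
   58  33  72 131 149  98  62  63  67  64  65  58]
 [ 42  48  60  97 107 110 123 118 117 115  56  13  13  20  35  56  70 140
  125  51  35  62  64  64  62  59  62  60  65  64]
 [ 36  68 117  80 149 185 181 156 150  72  69  54  15  14  45  60  44  63
   57  61  38  61  64  64  68  60  64  67  67  54]
 [ 41  63 215 219 150 229 240 239 240 174 153 205 134 137 215 219 210  94
   67 147 109  68  59  64  65  57  60  64  50  16]
 [ 32  49 123 188 125 121 185 183 185 180 171 196 168 192 212 211 220 180
   61  82  49  59  65  92  62  75  71  31  16  30]]
```

Run:
```python
from h import *
o=env.get_obs();T=o["tool_pos"]; print(T,proj("scene",[T,T+[0,0,.035],T-[.017,0,0]]))
im=cv2.imread("pics/s3.png").mean(2)
print(im[192:228,388:424].astype(int))
d=masks_of("scene","holddown"); print([(x["conf"],x["location"]) for x in d],[(x["conf"],x["location"]) for x in boxes_of("scene","swing_handle")])
```

```text
[0.54729906 0.20177905 0.06953917] [[399.39661355 222.87568562]
 [400.94813628 216.64145565]
 [398.16513175 217.81752039]]
[[68 42 20 ... 64 83 84]
 [85 61 45 ... 81 84 88]
 [92 81 62 ... 89 87 89]
 ...
 [46 43 47 ... 71 71 63]
 [43 49 52 ... 50 52 56]
 [47 49 48 ... 23 31 30]]
[(0.63, [387.8, 154.4]), (0.55, [419.5, 211.8])] [(0.86, [258.9, 168.3]), (0.57, [418.6, 212.4]), (0.52, [384.1, 156.7])]
```

>>> apply_moves([
  [0,0,0,0,0,0,0.6],
  [0.065,-0.077,0,0,0,0,0.6],
  [0.13,-0.153,0,0,0,0,0.6],
  [0.13,-0.153,0,0,0,0,0.6],
  [0.13,-0.153,0,0,0,0,0.6],
  [0.13,-0.153,0,0,0,0,0.6],
  [0.13,-0.153,0,0,0,0,0.6],
  [0.13,-0.153,0,0,0,0,0.6],
])

```text
time_s: 7.25
tool_pos: [0.5074, 0.208, 0.0697]
tool_rot: [180.0, 0.0, 121.8]
force: [-0.7, -0.2, 0.9]
grip_width: 0.0502
grasp_force: 0.0
```

>>> apply_moves([
  [0,0,0.02,0,0,0,0.6],
  [0,0,0.04,0,0,0,0.6],
  [0,0,0.06,0,0,0,0.6],
  [0,0,0.06,0,0,0,0.6],
])

```text
time_s: 7.65
tool_pos: [0.5062, 0.208, 0.0568]
tool_rot: [-179.9, -0.0, 121.8]
force: [-0.8, -0.3, -0.7]
grip_width: 0.0523
grasp_force: 0.0
```

Run:
```python
from h import *
np.set_printoptions(linewidth=200,threshold=99999)
o=env.get_obs();T=o["tool_pos"]; print(T,o["force"],o["grip_width"],proj("scene",T))
im=viewer.read_camera("scene").mean(2); print(im[188:222,386:420:1].astype(int))
```

```text
[0.50620624 0.20796909 0.05680946] [-0.78964706 -0.28335702 -0.73735819] 0.05226736378237477 [[398.0004791  212.78022026]]
[[ 25  38  48  54  34  24  21  25  23  15  25  15  22  10  17  17   6  20  10  10  10  26  46  66  82  72  41  29  22  29  23  27  41  53]
 [ 30  43  50  67  55  34  18  11  22  28  20  17  17  14  16  19  16  16  17  19  27  39  56  81  78  54  33  29  38  44  39  32  28  38]
 [ 27  29  51  62  62  52  33  24  20  24  29  25  23  16  12  20   2  14  19  21  31  41  61  57  42  34  32  47  68  72  55  44  29  29]
 [ 33  52  54  59  60  57  56  38  24  20  26  34  22  18  20  15  14  19  13  23  35  44  37  33  26  44  63  75  89  83  75  54  46  38]
 [ 68  77  78  58  46  54  62  53  40  21  28  39  33  26   6  12  28  13  29  27  29  20  29  23  49  72  80  93  86  89  81  54  47  44]
 [ 84  90  86  61  34  36  55  62  54  36  32  49  66  52  32  22  19  21  19  31  31  26  36  45  71  83  87  89  84  79  62  44  40  46]
 [ 93  92  86  62  27  22  36  54  67  51  37  62  79  63  56  33  19  20  26  28  27  35  57  71  87  92  87  86  74  69  51  40  36  41]
 [ 8
[... 3049 characters left out ...]
 18]
 [ 45  45  46  52  65  72  74  52  43  41  51  51  61  65  64  78  87  89  79  53  48  70  83  90  87  83  94  90  78  41  17   8  11  22]
 [ 84  88  81  72  78  94 121  88  75  71  74  74  80  75  62  65  64  57  67  61  59  66  61  62  58  57  66  65  43  18   2  12   5  21]
 [121 120 121 107 114 110 135 116 115 106 109 113 106 107 123 131 132 132 127 135 130 130 133 131 130 134 132 127 100  53  18  35  83  89]
 [139 134 136 132 132 132 134 130 131 147 148 138 133 141 194 218 224 218 221 221 220 220 216 218 222 221 218 220 206 142  84 127 192 200]
 [131 124 132 128 131 132 121 127 148 192 197 160 133 134 193 234 242 239 240 238 239 239 238 239 241 238 239 242 241 212 172 206 246 242]]
```

>>> apply_moves([
  [0,0,0.02,0,0,0,0.6],
  [0,0,0.04,0,0,0,0.6],
  [0,0,0.06,0,0,0,0.6],
  [0,0,0.08,0,0,0,0.6],
  [0,0,0.08,0,0,0,0.6],
])

```text
time_s: 8.2
tool_pos: [0.5063, 0.208, 0.041]
tool_rot: [-179.9, -0.0, 121.8]
force: [0.1, 0.8, -0.8]
grip_width: 0.0521
grasp_force: 0.0
```

>>> apply_moves([
  [0,0,0,0,0,0,0],
  [0,0,0,0,0,0,0],
  [0,0,0,0,0,0,0],
  [0,0,0,0,0,0,0],
  [0,0,0,0,0,0,0],
  [0,0,0,0,0,0,0],
  [0,0,0,0,0,0,0],
])

```text
time_s: 8.9
tool_pos: [0.5072, 0.2089, 0.0419]
tool_rot: [179.9, -0.0, 121.8]
force: [1.8, 1.5, -0.7]
grip_width: 0.0158
grasp_force: 6.0
```

Run:
```python
from h import *
o=env.get_obs(); T=o["tool_pos"]; c=np.array([.5195,.309]); v=T[:2]-c; v*=.1/np.hypot(*v)
for th in np.arange(7,92,7):
    a=np.radians(th); w=np.array([np.cos(a)*v[0]-np.sin(a)*v[1],np.sin(a)*v[0]+np.cos(a)*v[1]])-v
    d=R.from_euler("xyz",o["tool_rot"],degrees=True).inv().apply([*w,0])/.2; print(th,d.round(3))
```

```text
7 [-0.035  0.05   0.   ]
14 [-0.064  0.104  0.   ]
21 [-0.087  0.16   0.   ]
28 [-0.102  0.22   0.   ]
35 [-0.11  0.28  0.  ]
42 [-0.11   0.341  0.   ]
49 [-0.103  0.402  0.   ]
56 [-0.088  0.461  0.001]
63 [-0.067  0.518  0.001]
70 [-0.039  0.572  0.001]
77 [-0.004  0.623  0.001]
84 [0.037 0.668 0.001]
91 [0.082 0.708 0.001]
```

>>> apply_moves([
  [-0.035,0.05,0,0,0,0,0],
  [-0.064,0.104,0,0,0,0,0],
  [-0.087,0.16,0,0,0,0,0],
  [-0.102,0.22,0,0,0,0,0],
  [-0.11,0.28,0,0,0,0,0],
  [-0.11,0.341,0,0,0,0,0],
  [-0.103,0.402,0,0,0,0,0],
  [-0.088,0.461,0,0,0,0,0],
  [-0.067,0.518,0,0,0,0,0],
  [-0.039,0.572,0,0,0,0,0],
  [-0.004,0.623,0,0,0,0,0],
  [0.037,0.668,0,0,0,0,0],
  [0.07,0.7,0,0,0,0,0],
  [0.07,0.7,0,0,0,0,0],
])

```text
time_s: 10.3
tool_pos: [0.6185, 0.2973, 0.0416]
tool_rot: [179.9, -0.1, 122.0]
force: [1.5, 0.2, -1.7]
grip_width: 0.0154
grasp_force: 6.0
```

>>> apply_moves([
  [0,0,0,0,0,0,0.5],
  [0,0,0,0,0,0,0.5],
  [0,0,0,0,0,0,0.5],
  [0,0,0,0,0,0,1],
  [0,0,-0.2,0,0,0,1],
  [0,0,-0.4,0,0,0,1],
  [0,0,-0.6,0,0,0,1],
  [0,0,-0.6,0,0,0,1],
])

```text
time_s: 11.1
tool_pos: [0.6222, 0.2954, 0.1696]
tool_rot: [179.3, 0.0, 121.8]
force: [0.5, 0.0, 0.5]
grip_width: 0.0721
grasp_force: 0.0
```

Run:
```python
from h import *
for n in("scene","top"):
    im=viewer.read_camera(n); cv2.imwrite(f"pics/{n}5.png",im[:,:,::-1])
    for t in("swing_handle","coupon","holddown"): print(n,t,[(round(d["conf"],2),d["location"]) for d in boxes_of(n,t)])
print(proj("scene",[[.6165,.294,.08],[.506,.21,.044]]),proj("top",[[.6165,.294,.08],[.506,.21,.044]]))
fx=np.radians(82); 
for c in([.506,.210],[.503,.208]): print(rows([*c,.15],[180,0,82.]))
```

```text
scene swing_handle [(0.93, [437.0, 227.2]), (0.87, [257.3, 167.6]), (0.71, [393.3, 158.4])]
scene coupon [(0.87, [435.7, 280.6]), (0.61, [403.8, 214.8])]
scene holddown [(0.76, [395.6, 155.5]), (0.65, [437.5, 228.7]), (0.53, [261.9, 165.8])]
top swing_handle [(0.75, [358.9, 263.5])]
top coupon [(0.93, [250.1, 201.1]), (0.83, [240.5, 150.6]), (0.51, [369.7, 180.9])]
top holddown [(0.72, [359.2, 267.6])]
[[437.54452592 238.56792237]
 [398.13164874 214.88608126]] [[223.63888384 164.79883853]
 [248.57409153 198.42347579]]
[-0.061 -0.695  0.053 -0.002  0.     0.463]
[-0.062 -0.713  0.053 -0.002  0.     0.463]
```

>>> apply_moves([
  [-0.01,-0.15,0,0,0,0.1,1],
  [-0.03,-0.3,0,0,0,0.2,1],
  [-0.04,-0.45,0.03,0,0,0.3,1],
  [-0.06,-0.6,0.05,0,0,0.4,1],
  [-0.062,-0.701,0.05,0,0,0.463,1],
  [-0.062,-0.701,0.05,0,0,0.463,1],
  [-0.062,-0.701,0.05,0,0,0.463,1],
  [-0.062,-0.701,0.05,0,0,0.463,1],
])

```text
time_s: 12.3
tool_pos: [0.5065, 0.2103, 0.1518]
tool_rot: [180.0, -0.0, 82.1]
force: [0.8, 0.3, -0.2]
grip_width: 0.0871
grasp_force: 0.0
```

Run:
```python
from h import *
print(env.get_obs()["tool_pos"],rows([.505,.209,.03],[180,0,82.]))
```

```text
[0.50654733 0.21034963 0.1517655 ] [-0.008 -0.007  0.609  0.    -0.     0.002]
```

>>> apply_moves([
  [0,0,0.2,0,0,0,1],
  [-0.008,-0.005,0.4,0,0,0,1],
  [-0.008,-0.005,0.55,0,0,0,1],
  [-0.008,-0.005,0.61,0,0,0,1],
  [-0.008,-0.005,0.65,0,0,0,1],
  [-0.008,-0.005,0.65,0,0,0,1],
])

```text
time_s: 12.9
tool_pos: [0.505, 0.2083, 0.0216]
tool_rot: [-180.0, 0.0, 82.1]
force: [-1.0, 0.3, 0.1]
grip_width: 0.087
grasp_force: 0.0
```

>>> apply_moves([
  [0,0,0.02,0,0,0,1],
  [0,0,0.04,0,0,0,1],
  [0,0,0.06,0,0,0,1],
  [0,0,0.06,0,0,0,1],
])

```text
time_s: 13.3
tool_pos: [0.5044, 0.2081, 0.0096]
tool_rot: [-180.0, 0.0, 82.0]
force: [0.1, 0.0, -0.3]
grip_width: 0.0872
grasp_force: 0.0
```

>>> apply_moves([
  [0,0,0.02,0,0,0,1],
  [0,0,0.04,0,0,0,1],
  [0,0,0.04,0,0,0,1],
])

```text
time_s: 13.6
tool_pos: [0.5041, 0.2078, 0.0011]
tool_rot: [-179.9, 0.0, 82.0]
force: [-0.6, -0.3, -0.2]
grip_width: 0.0867
grasp_force: 0.0
```

>>> apply_moves([
  [0,0,0.02,0,0,0,1],
  [0,0,0.04,0,0,0,1],
  [0,0,0.04,0,0,0,1],
])

```text
time_s: 13.9
tool_pos: [0.5041, 0.2079, -0.0069]
tool_rot: [-179.9, 0.0, 82.0]
force: [-0.2, 0.7, -0.5]
grip_width: 0.0868
grasp_force: 0.0
```

>>> apply_moves([
  [0,0,0.02,0,0,0,1],
  [0,0,0.03,0,0,0,1],
  [0,0,0.03,0,0,0,1],
])

```text
time_s: 14.2
tool_pos: [0.5043, 0.2079, -0.0126]
tool_rot: [-180.0, 0.0, 82.0]
force: [-0.0, 0.0, 0.4]
grip_width: 0.0872
grasp_force: 0.0
```

>>> apply_moves([
  [0,0,0,0,0,0,0],
  [0,0,0,0,0,0,0],
  [0,0,0,0,0,0,0],
  [0,0,0,0,0,0,0],
  [0,0,0,0,0,0,0],
  [0,0,0,0,0,0,0],
  [0,0,0,0,0,0,0],
  [0,0,0,0,0,0,0],
  [0,0,0,0,0,0,0],
], grip_force=40)

```text
time_s: 15.1
tool_pos: [0.5041, 0.2082, -0.0122]
tool_rot: [-179.9, 0.0, 82.0]
force: [-2.8, 1.1, 2.4]
grip_width: 0.0495
grasp_force: 40.0
```

>>> apply_moves([
  [0,0,-0.05,0,0,0,0],
  [0,0,-0.15,0,0,0,0],
  [0,0,-0.35,0,0,0,0],
  [0,0,-0.55,0,0,0,0],
  [0,0,-0.75,0,0,0,0],
  [0,0,-0.95,0,0,0,0],
  [0,0,-0.95,0,0,0,0],
  [0,0,-0.95,0,0,0,0],
])

```text
time_s: 15.9
tool_pos: [0.5053, 0.208, 0.1785]
tool_rot: [179.9, -0.1, 82.0]
force: [-0.3, 0.0, -2.5]
grip_width: 0.0495
grasp_force: 40.0
```

Run:
```python
from h import *
from fit import axes
x,y,z=axes(np.radians(36),np.radians(5.5)); C=np.array([.573,-.220,.1228])+.15*z
Rt=R.from_matrix(np.c_[y,np.cross(-z,y),-z]); e=Rt.as_euler("xyz",degrees=True); print("C",C,"rpy",e)
H1=C-.048*z; H2=C-[0,0,.031]-.017*z; print(H1,H2)
o=env.get_obs(); print(o["tool_pos"],o["qpos"].round(0)); print(rows([.47,0,.26],[180,0,85]),rows([.47,0,.26],e))
```

```text
C [ 0.48523812 -0.22845051  0.24415255] rpy [144.    0.   95.5]
[ 0.51332192 -0.22574635  0.20531973] [ 0.49518447 -0.22749278  0.19939926]
[0.50525139 0.20798803 0.17849295] [-46.   6.  22.  99.  -2.  75. -31.]
[-1.054e+00 -2.900e-02 -4.090e-01  1.000e-03 -1.000e-03 -3.500e-02] [-1.054 -0.029 -0.409 -0.416  0.049 -0.152]
```

>>> apply_moves([
  [-0.15,0,-0.1,0,0,0,0],
  [-0.35,-0.01,-0.2,0,0,-0.01,0],
  [-0.55,-0.02,-0.3,0,0,-0.02,0],
  [-0.75,-0.03,-0.4,0,0,-0.03,0],
  [-0.95,-0.03,-0.4,0,0,-0.035,0],
  [-1,-0.03,-0.4,0,0,-0.035,0],
  [-1,-0.03,-0.4,0,0,-0.035,0],
  [-1,-0.03,-0.4,0,0,-0.035,0],
])

```text
time_s: 16.7
tool_pos: [0.4703, 0.0122, 0.2563]
tool_rot: [-179.9, 0.0, 85.1]
force: [-0.5, 0.1, -3.6]
grip_width: 0.0493
grasp_force: 40.0
```

Run:
```python
from h import *
o=env.get_obs(); print(o["tool_pos"]); print(rows([.48,-.17,.28],[144,0,95.5]))
```

```text
[0.470286   0.01220056 0.25626528]
[-0.904  0.126 -0.119 -0.419  0.038 -0.117]
```

>>> apply_moves([
  [-0.15,0.02,-0.1,-0.05,0,-0.01,0],
  [-0.3,0.04,-0.12,-0.13,0.01,-0.03,0],
  [-0.45,0.06,-0.12,-0.2,0.02,-0.05,0],
  [-0.6,0.08,-0.12,-0.28,0.03,-0.08,0],
  [-0.75,0.1,-0.12,-0.35,0.035,-0.1,0],
  [-0.9,0.126,-0.12,-0.419,0.038,-0.117,0],
  [-0.9,0.126,-0.12,-0.419,0.038,-0.117,0],
  [-0.9,0.126,-0.12,-0.419,0.038,-0.117,0],
  [-0.9,0.126,-0.12,-0.419,0.038,-0.117,0],
])

```text
time_s: 17.6
tool_pos: [0.4969, -0.1343, 0.2626]
tool_rot: [155.5, -3.8, 94.6]
force: [0.6, 0.6, -3.1]
grip_width: 0.0494
grasp_force: 40.0
```

Run:
```python
from h import *
o=env.get_obs(); T=o["tool_pos"]; print(T,o["qpos"].round(0)); Rm=R.from_euler("xyz",o["tool_rot"],degrees=True); tz=Rm.as_matrix()[:,2]
print("H1",T-.048*tz,"H2",T+[0,0,.031]-.017*tz)
for n in("scene","top"):
    im=viewer.read_camera(n); cv2.imwrite(f"pics/{n}6.png",im[:,:,::-1]); print([(round(d["conf"],2),d["location"]) for d in boxes_of(n,"coupon")])
    print(n,"H1",proj(n,T-.048*tz),"H2",proj(n,T+[0,0,.031]-.017*tz))
```

```text
[ 0.4969324  -0.1342581   0.26261972] [ 46. -17. -18. 114. -23.  65.  39.]
H1 [ 0.47731687 -0.13878891  0.30619383] H2 [ 0.48998523 -0.13586276  0.30905222]
[(0.78, [284.3, 166.4]), (0.78, [436.1, 280.1])]
scene H1 [[271.55113481 166.91714588]] H2 [[272.99509908 170.1852574 ]]
[(0.89, [238.1, 145.9]), (0.78, [343.6, 197.3])]
top H1 [[354.53789584 195.49125392]] H2 [[353.61359194 191.08899637]]
```

Run:
```python
from h import *
o=env.get_obs(); print(o["qpos"].round(2)); print(rows([.515,-.18,.215],[150,0,95.5]),rows([.513,-.21,.205],[144,0,95.5]))
```

```text
[ 45.76 -17.09 -17.37 113.63 -23.11  65.19  38.09]
[-0.236 -0.014  0.236 -0.065 -0.033 -0.035] [-0.388 -0.049  0.263 -0.135 -0.031 -0.037]
```

>>> apply_moves([
  [-0.05,0,0.06,0,0,0,0],
  [-0.1,0,0.12,0,0,0,0],
  [-0.17,-0.01,0.18,0,0,0,0],
  [-0.236,-0.014,0.236,-0.03,-0.02,-0.02,0],
  [-0.236,-0.014,0.236,-0.065,-0.033,-0.035,0],
  [-0.236,-0.014,0.236,-0.065,-0.033,-0.035,0],
])

```text
time_s: 18.4
tool_pos: [0.5151, -0.1772, 0.2137]
tool_rot: [150.1, -0.0, 95.8]
force: [-0.7, 0.5, -2.8]
grip_width: 0.0494
grasp_force: 40.0
```

Run:
```python
from h import *
o=env.get_obs(); print(o["qpos"].round(2)); print(rows([.513,-.2257,.205],[144,0,95.5]))
```

```text
[ 45.28 -15.47 -14.23 120.2  -26.82  52.87  48.79]
[-0.24  -0.052  0.02  -0.071 -0.003  0.003]
```

>>> apply_moves([
  [-0.06,-0.01,0.01,0,0,0,0],
  [-0.12,-0.02,0.02,0,0,0,0],
  [-0.18,-0.04,0.02,-0.03,0,0,0],
  [-0.24,-0.052,0.02,-0.071,0,0,0],
  [-0.24,-0.052,0.02,-0.071,0,0,0],
  [-0.24,-0.052,0.02,-0.071,0,0,0],
  [-0.24,-0.052,0.02,-0.071,0,0,0],
])

```text
time_s: 19.1
tool_pos: [0.515, -0.2279, 0.2091]
tool_rot: [143.7, 0.2, 95.7]
force: [0.2, 0.6, -3.2]
grip_width: 0.0492
grasp_force: 40.0
```

Run:
```python
from h import *
o=env.get_obs(); T=o["tool_pos"]; print(T,o["tool_rot"],o["qpos"].round(2)); Rm=R.from_euler("xyz",o["tool_rot"],degrees=True); M=Rm.as_matrix(); tz=M[:,2]
Cs={"H1":T-.048*tz,"H2":T+[0,0,.031]-.017*tz}; print(Cs)
out=[]
for n,b in(("scene",(225,165,290,230)),("top",(335,160,400,225))):
    im=np.mean([viewer.read_camera(n).astype(float) for _ in range(4)],0); cv2.imwrite(f"pics/{n}7.png",im[:,:,::-1]); k=6
    c=cv2.resize(np.clip(im*1.3,0,255).astype(np.uint8)[b[1]:b[3],b[0]:b[2],::-1],None,fx=k,fy=k,interpolation=2)
    for C,col in zip(Cs.values(),((0,0,255),(255,0,255))):
        for h in(0,-.008):
            P=C+np.array([[a,s,h] for a,s in((-.06,-.025),(.06,-.025),(.06,.025),(-.06,.025))])@M.T
            cv2.polylines(c,[np.int32((proj(n,P)-b[:2]+.5)*k)],True,col,1,cv2.LINE_AA)
    out.append(c)
cv2.imwrite("pics/fin.png",np.hstack(out))
```

```text
[ 0.5150413  -0.22789959  0.20914778] [143.74570693   0.1601779   95.72094681] [ 46.15 -13.9   -6.78 122.68 -35.61  49.29  63.42]
{'H1': array([ 0.48678613, -0.23062151,  0.24785485]), 'H2': array([ 0.50503426, -0.22886361,  0.25385654])}[ WARN:0@3.827] global loadsave.cpp:1063 imwrite_ Unsupported depth image for selected encoder is fallbacked to CV_8U.
```

View pics/fin.png

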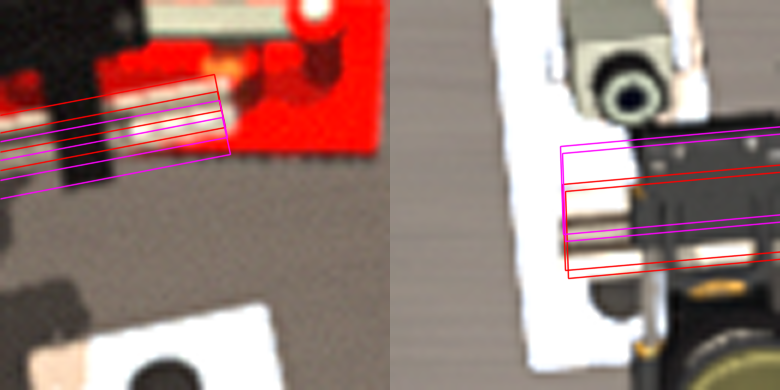

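The overlay confirms the held coupon: its drawn outline, with the offset along the tool, matches in both views. That puts it at about (3, -2, 152) mm in the lens frame. I'll let it settle, then hand in.

>>> apply_moves([
  [0,0,0,0,0,0,0],
  [0,0,0,0,0,0,0],
  [0,0,0,0,0,0,0],
  [0,0,0,0,0,0,0],
  [0,0,0,0,0,0,0],
  [0,0,0,0,0,0,0],
  [0,0,0,0,0,0,0],
  [0,0,0,0,0,0,0],
])

```text
time_s: 20.3
tool_pos: [0.5141, -0.2281, 0.2085]
tool_rot: [143.7, 0.1, 95.6]
force: [0.6, 0.3, -2.4]
grip_width: 0.0496
grasp_force: 40.0
```

Run:
```python
from h import *
from fit import axes
o=env.get_obs(); T=o["tool_pos"]; M=R.from_euler("xyz",o["tool_rot"],degrees=True).as_matrix(); x,y,z=axes(np.radians(36),np.radians(5.5))
d=T-.048*M[:,2]-[.573,-.22,.1228]; v=np.array([d@x,d@y,d@z]); print(v,o["joint_velocities"].round(2),o["grasp_force"])
if abs(v[0])<.01 and abs(v[1])<.008 and abs(v[2]-.15)<.01 and np.abs(o["joint_velocities"]).max()<1.5: print(env.sign_off())
```

```text
[ 0.00206254 -0.00243014  0.15224222] [ 0.03  0.01  0.02  0.05 -0.03  0.07  0.05] 39.97375845909119
the job is handed in; nothing more can be done
None
```

I handed the job in at about 20 s with the hold-down arm swung about 85° aside and the coupon held still, its underside about 152 mm before the lens and about 2 mm off-axis each way by my estimate; the sign-off returned no verdict.

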